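# Release the mode key left latched on the bench heater

### The job

One of the four identical keys on the bench heater has been left latched a little way down; find it and release it. With the fingertips tap each key lightly in turn, beginning with the key beside the green lamp, and lift off after each tap without pushing any key far down; only when all four have been tapped go back and press the latched key firmly so that it pops up. Leave every key up, do not lift or shift the tube rack, timer, tip box or marker, and finish clear of everything.

Things in the scene. Friction and masses are not known exactly. Their poses are not given: they have to be found in the camera images.
- heater: fixed cream bench heater, 250 mm (its x) by 270 mm (its y), flat deck 72 mm above the bench; origin at the centre of its underside, x to its back, z up. On its front (-x) part four white keys stand in a row along y, 46 mm apart, 18 mm between caps, on a 2 mm black bezel. Behind them a black heating plate, 78 mm above the bench, and a screen; nothing over 100 mm high
- lamp (a point): top of the small green lamp dome (14 mm wide), 82 mm above the bench, at the +y end of the key row, 43 mm from the centre of key 1
- key_1: key 1 of 4, next to the green lamp, counted from the lamp; identical white caps 34 mm (heater x) by 28 mm (y). Origin: centre of the top face, at [-0.07, 0.069, 0.086] m in the heater frame when up. Moves only straight down, 9 mm in all. Up, its top is 86 mm above the bench; exactly one of the four keys, not always the same, starts latched 4 mm lower (82 mm)
- key_2: key 2 of 4, counted from the lamp; identical white caps 34 mm (heater x) by 28 mm (y). Origin: centre of the top face, at [-0.07, 0.023, 0.086] m in the heater frame when up. Moves only straight down, 9 mm in all. An up key yields to a spring: 3 N to start, 0.5 N more per mm, and comes back up; pushed 6 mm down it counts as pressed wrongly
- key_3: key 3 of 4, counted from the lamp; identical white caps 34 mm (heater x) by 28 mm (y). Origin: centre of the top face, at [-0.07, -0.023, 0.086] m in the heater frame when up. Moves only straight down, 9 mm in all. A latched key hardly yields below 5 N; at 6.5 N it has gone 3 mm farther and unlatches (7 mm below up height), then rises fully with the finger
- key_4: key 4 of 4, counted from the lamp; identical white caps 34 mm (heater x) by 28 mm (y). Origin: centre of the top face, at [-0.07, -0.069, 0.086] m in the heater frame when up. Moves only straight down, 9 mm in all. All four behave alike; the bottom stop (9 mm below up height) is met at about 7.5 N
- tube_rack: loose blue tube rack with white tube caps, 85 by 120 by 21 mm, lying on the heating plate; origin at the centre of its underside; to be left alone
- timer: loose white timer, 30 by 60 by 58 mm high, on the bench on the +y side of the heater; origin at the centre of its underside; to be left alone
- tip_box: loose green pipette tip box with clear lid, 120 by 85 by 65 mm high, on the bench on the -y side of the heater; origin at the centre of its underside; to be left alone
- marker: loose white marker pen with black cap, 130 mm long, 15 mm thick, lying on the bench in front of the heater; origin under its middle; to be left alone

How it is judged:
By the outcome, as a careful person would: the job done as asked, in the order asked, and still so for the second after the job is handed in, with the robot touching nothing.
It also fails if it takes over 50 s, if anything falls off the work surface, if the arm or the gripper's body presses on something with over 40 N, if the wrist force passes 120 N, or if a joint passes its speed limit or range.

### The arm

A 6-joint arm with a two-finger parallel gripper is mounted at the origin on the work surface. World frame = base frame: x ahead of the robot, y to its left, z up, the work surface at z = 0. Lengths are in m, angles in rad, forces in N, time in s.
With the tool pointing down it reaches from about 0.375 to 0.9 m from the base axis. Payload 3.1 kg.
Tool frame: the origin (TCP) lies at the very end of the fingers, on their centre line; the grasp point (between the pads) lies 19 mm behind it; z points along the fingers, y is the direction in which the jaws open and shut (so a half turn about z gives the same grasp; the last joint's range is limited). The gripper opens to 87 mm and grips with 3 to 60 N. Pads are 19 mm wide; open, the fingers measure 117 mm over their backs; the gripper's body (75 mm by 190 mm) begins 51 mm behind the grasp point.
Start: joints at [-1.373, 0.527, 1.433, -0, 1.181, -0.178], TCP at [0.229, -0.581, 0.223] pointing down, gripper open.
Joint ranges: [-3.08, 3.08], [-0.75, 2.2], [0.22, 2.44], [-1.43, 4.57], [0, 2.65], [-2.85, 2.85]. Speed limits (rad/s): [2.79, 2.79, 3.14, 3.14, 3.14, 3.14].

### API

Orientations are given as a unit quaternion [x, y, z, w].
In Python, from rig import robot gives the robot as it stands. The module is installed in compiled form; this text tells all that it offers.
- The arm moves only by the tool send_rows, never from a script. Its argument "deltas" is a list of rows, each an object of numbers: "tx", "ty", "tz": the shift along the tool's x, y, z in cm; "rx", "ry", "rz": the turn, a rotation vector about the tool's x, y, z in rad. A call has 1 to 5 rows; each row is the pose to reach, as a shift and turn from the pose commanded when the call began, along the tool's axes at that moment; what a row does not reach only later rows make up. A row lasts 1/12 s, in which the tool goes at most 41.7 mm and 7.16 degrees, less where a joint would pass 70% of its speed; a pose out of reach is approached as far as the arm can. A call with a gripper value outside its range is refused whole. "claw" is the finger opening in cm, from 0 to 8.7, set as the call begins (left out, the last holds). The fingers move at their own pace and stop on an object; "squeeze" is the grip in N (left out, the last holds). Time passes only in rows, so rows that repeat a pose let the fingers close. It gives the time, the measured TCP pose, the force and the opening at its end, in the units of the state.
- robot.get_obs(): the state, without advancing time (a new reading comes with each control period).
- robot.camera(name): name is "scene" or "top" or "wrist"; returns a dict with "color" (384x512x3 uint8, red, green, blue), "z_map" (384x512 float32, m along the optical axis (not along the pixel's ray), 0 where there is no reading), "intrinsics" (3x3 intrinsics, pixels), "distortion" ([k1, k2, p1, p2, k3] as OpenCV has them; the pictures are not rectified), "R" (3x3) and "t" (3): a world point X has camera coordinates R X + t; the wrist camera has in their place "tool_from_camera" (4x4, takes a point from camera to tool coordinates, whose origin is the TCP and whose axes are the flange's). Camera axes: x right, y down, z forward; pixel columns grow to the right and rows downward; lengths in m; the calibration is good to about 2 mm. A picture is of the moment at which its call begins: read the wrist's pose just before it.
- robot.hand_in(): hands the job in, once; it reports no verdict.
Trained networks look in the newest picture that a camera, given by its name, has taken for a name from the list of things; names that differ only in an ending like _2 or _b are one class to them, and where a whole thing is asked for, a point or a joint stands for the part that bears it (a point fixed in the world has none). Each returns a list of dicts, best first, with "p" (0 to 1); they miss things now and then, are a little off and sometimes report something else, mostly with a low value. They report only what shows in the picture. A call takes as long as a camera call.
- robot.outline_of(label, camera): "pixels" (384x512 bool, what is visible of it) and "xy" ([column, row] in pixels, amid what is visible of it).
- robot.tip_of(label, camera): "xy" ([column, row] in pixels: a listed point, or the origin of a listed thing).
The state is a dict: "time": time; "q": joint angles; "joint_velocities": joint speeds; "joint_torque": joint torques, N m; "position": TCP position; "tool_rot": TCP orientation; "ft_force": force on the tool from outside, world axes, zero at the start; "moment": the same for the moment, N m; "grip_width": finger opening in m.
Only numpy, scipy, OpenCV 4.12 (cv2) and the standard library are available. Lean on these libraries where they do the work, as an engineer would, in place of code of your own. Each camera call takes 0.05 s, during which the arm holds its last target.

## Working session

There is one attempt and no reset: what is moved stays moved. The work goes in short steps, Python scripts to look and compute and a tool call to move; the robot and the scene stay as the last step left them, time stands still between calls to the robot, and variables do not carry over. Pictures are saved under pics/ and viewed, and the job is handed in when it is done.

Besides the shell and the picture viewer there is one more tool, called after "Request:" as a command line: name --argument value ..., lists and objects as JSON in quotes. send_rows: Moves the arm, as the interface text tells. Its arguments: {"type":"object","properties":{"deltas":{"type":"array","items":{"type":"object","properties":{"tx":{"type":"number"},"ty":{"type":"number"},"tz":{"type":"number"},"rx":{"type":"number"},"ry":{"type":"number"},"rz":{"type":"number"}}}},"claw":{"type":"number"},"squeeze":{"type":"number"}},"required":["deltas"]}

```bash
mkdir -p pics
cat > h.py <<'E'
import numpy as np, cv2
from rig import robot
from scipy.spatial.transform import Rotation as Ro
def und(px,c):
    return cv2.undistortPoints(np.array(px,float).reshape(-1,1,2),c["intrinsics"],np.array(c["distortion"])).reshape(-1,2)
def ray_z(px,c,z):
    n=und(px,c); R=c["R"];t=c["t"]; o=-R.T@t
    d=np.c_[n,np.ones(len(n))]@R
    return o+d*((z-o[2])/d[:,2])[:,None]
def depthpt(px,c):
    n=und(px,c); p=np.array(px).round().astype(int).reshape(-1,2)
    z=c["z_map"][p[:,1],p[:,0]]
    return (np.c_[n,np.ones(len(n))]*z[:,None]-c["t"])@c["R"]
def save(c,n,box=None,s=1):
    im=c["color"][:,:,::-1]
    if box: im=im[box[1]:box[3],box[0]:box[2]]
    cv2.imwrite(n,cv2.resize(im,None,fx=s,fy=s,interpolation=cv2.INTER_CUBIC))
E
python3 - <<'E'
from h import *
o=robot.get_obs();print(o)
for cam in("top","scene"):
    c=robot.camera(cam);save(c,f"pics/{cam}1.png",s=1.5)
    for l in("lamp","key_1"):
        for r in robot.tip_of(l,cam)[:6]:
            print(cam,l,r["p"],r["xy"],ray_z([r["xy"]],c,0.082 if l=="lamp" else .086)[0],depthpt([r["xy"]],c)[0])
E
```

```text
{'time': 0.0, 'q': array([-1.37350130e+00,  5.28457836e-01,  1.43391468e+00,  1.79385461e-05,
        1.18137879e+00, -1.78505115e-01]), 'joint_velocities': array([ 0.00195874,  0.00052024,  0.00161069, -0.00116718,  0.00093188,
        0.00015739]), 'joint_torque': array([-1.42304165e-03, -4.40052652e+01, -1.76592851e+01,  6.31666020e-02,
        5.82707429e-02, -1.49107168e-04]), 'position': array([ 0.2292686 , -0.58064094,  0.22157281]), 'tool_rot': array([ 9.82398726e-01,  1.86792876e-01, -1.84636962e-06, -1.07935648e-03]), 'ft_force': array([ 0.84475694, -0.94326303,  0.39937029]), 'moment': array([ 0.02490638,  0.00065854, -0.0108668 ]), 'grip_width': 0.08715866521129258}
top lamp 0.73 [262.3, 176.6] [0.57758375 0.00134738 0.082     ] [0.57933875 0.00095648 0.07446192]
top lamp 0.58 [338.4, 199.5] [ 0.52879256 -0.1617901   0.082     ] [ 0.52793564 -0.16047357  0.08703637]
top key_1 0.77 [299.8, 188.6] [ 0.55119054 -0.07818332  0.086     ] [ 0.55091567 -0.0779705   0.08737477]
top key_1 0.73 [341.2, 198.8] [ 0.5296554  -0.16690726  0.086     ] [ 0.52992954 -0.16733623  0.08440747]
top key_1 0.56 [320.3, 193.3] [ 0.54130817 -0.12200018  0.086     ] [ 0.54158064 -0.12230787  0.08454438]
top key_1 0.49 [282.7, 180.1] [ 0.56938169 -0.04191277  0.086     ] [ 0.57027404 -0.04234402  0.08200616]
scene lamp 0.82 [243.3, 189.5] [0.57844135 0.01402657 0.082     ] [0.57647846 0.01147269 0.07823623]
scene key_1 0.7 [222.8, 152.1] [ 0.54059326 -0.11587215  0.086     ] [ 0.53984758 -0.11697666  0.08469772]
scene key_1 0.66 [227.8, 164.4] [ 0.55775174 -0.07279252  0.086     ] [ 0.55651468 -0.07457413  0.08375345]
scene key_1 0.62 [236.9, 171.2] [ 0.55491524 -0.03974397  0.086     ] [ 0.54934027 -0.04729538  0.07594193]
scene key_1 0.55 [215.3, 139.3] [ 0.52637795 -0.16716106  0.086     ] [ 0.52619663 -0.1674415   0.08569308]
```

View pics/top1.png

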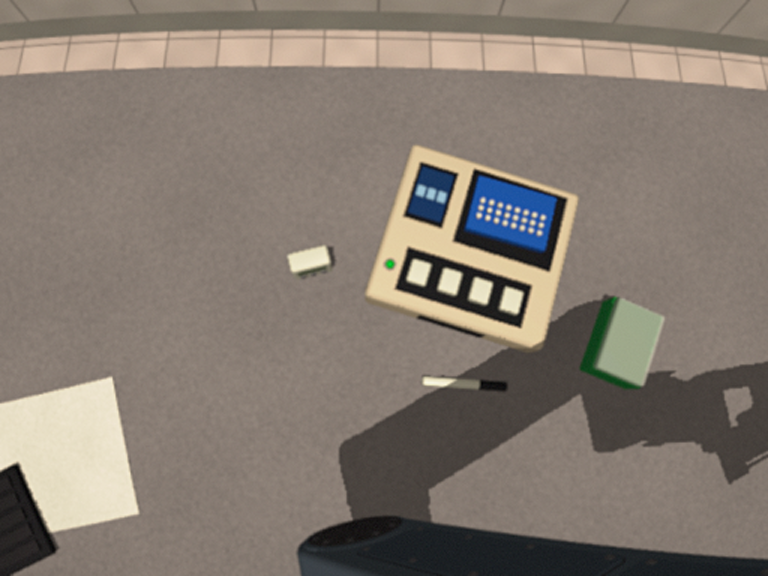

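View pics/scene1.png

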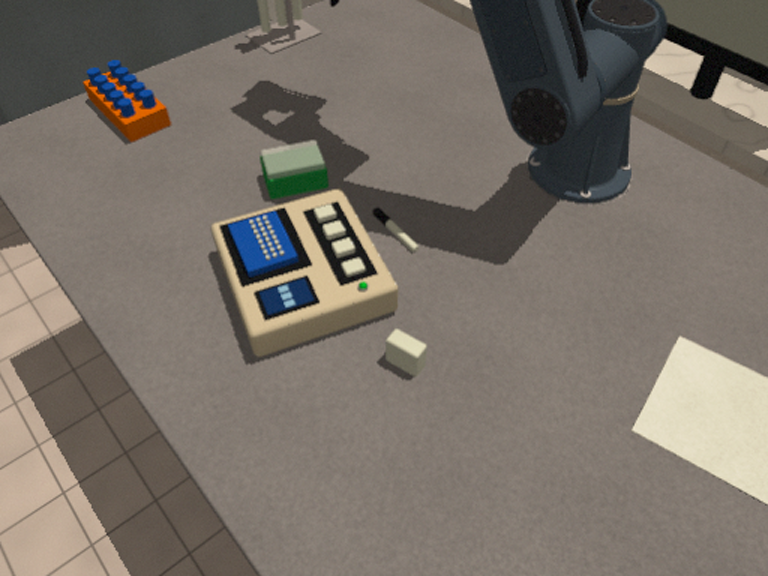

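Run:
```python
from h import *
c=robot.camera("top")
save(c,"pics/topc.png",(230,80,400,250),4)
im=c["color"].astype(int)
box=im[160:222,250:365]
m=(box.min(2)>165)&((box[:,:,0]-box[:,:,2])<45)
g=(box[:,:,1]>box[:,:,0]+40)
n,l,s,ce=cv2.connectedComponentsWithStats(m.astype(np.uint8))
for i in range(1,n):
    if s[i,4]>20:
        p=ce[i]+[250,160]; print(s[i],p,ray_z([p],c,.086)[0],depthpt([p],c)[0])
ys,xs=np.nonzero(g);p=[xs.mean()+250,ys.mean()+160];print(len(xs),p,ray_z([p],c,.082),depthpt([p],c))
np.save("/tmp/top.npy",c["color"])
```

```text
[ 22  14  15  16 163] [278.90797546 181.20245399] [ 0.56691239 -0.03377994  0.086     ] [ 0.5680042  -0.03426318  0.08104267]
[ 43  19  14  17 164] [299.6097561  187.20731707] [ 0.55420819 -0.07784246  0.086     ] [ 0.55393143 -0.07763286  0.08735777]
[ 63  26  15  16 165] [320.19393939 193.41818182] [ 0.54105079 -0.12176291  0.086     ] [ 0.54095481 -0.12165449  0.08651366]
[ 84  32  14  17 168] [340.66071429 199.89285714] [ 0.52728561 -0.16563267  0.086     ] [ 0.52717715 -0.16546094  0.08664145]
131 [np.float64(334.7328244274809), np.float64(164.86259541984734)] [[ 0.60533622 -0.15692768  0.082     ]] [[ 0.60683581 -0.15835294  0.07641423]]
```

View pics/topc.png

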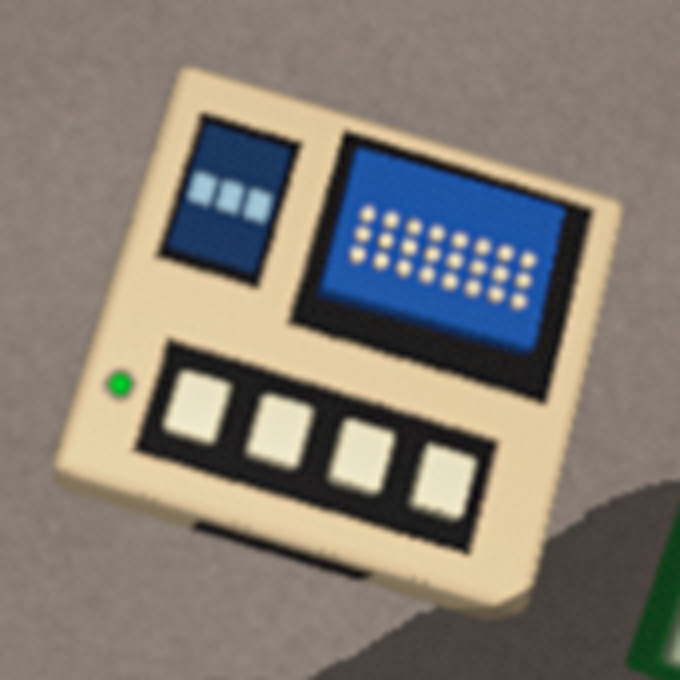

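```bash
cat >> h.py <<'E'
K=np.array([[.5670,-.0338],[.5542,-.0778],[.5411,-.1218],[.5273,-.1656]])
def delta(p,yaw_y=np.radians(-16.7)):
    o=robot.get_obs(); R0=Ro.from_quat(o["tool_rot"]).as_matrix()
    y=np.array([np.cos(yaw_y),np.sin(yaw_y),0]); z=np.array([0,0,-1.]); x=np.cross(y,z)
    R1=np.c_[x,y,z]
    d=R0.T@(np.array(p)-o["position"])*100
    r=Ro.from_matrix(R0.T@R1).as_rotvec()
    print("t",round(o["time"],2),"pos",o["position"].round(4),"F",o["ft_force"].round(2),"w",round(o["grip_width"],4),"-> d cm",d.round(2),"rot",r.round(3))
E
python3 - <<'E'
from h import *
delta([.545,-.10,.22])
E
```

```text
t 0.35 pos [ 0.2294 -0.5812  0.2223] F [-0.9   0.17  0.22] w 0.087 -> d cm [ 47.02 -33.18   0.25] rot [-0.    -0.    -0.904]
```

Request:
send_rows --deltas '[{"tx": 3,"ty": -2.1,"rz": -0.1},{"tx": 6,"ty": -4.2,"rz": -0.2},{"tx": 9,"ty": -6.3,"rz": -0.3},{"tx": 12,"ty": -8.4,"rz": -0.4},{"tx": 15,"ty": -10.5,"rz": -0.5}]' --claw 0 --squeeze 5

```text
schema error: expected keys tx, ty, tz, rx, ry, rz
```

Run:
```python
from h import *
delta([.545,-.10,.22])
```

```text
t 0.35 pos [ 0.2294 -0.5812  0.2223] F [-0.9   0.17  0.22] w 0.087 -> d cm [ 47.02 -33.18   0.25] rot [-0.    -0.    -0.904]
```

Request:
send_rows --deltas '[{"tx": 3,"ty": -2.1,"tz": 0,"rx": 0,"ry": 0,"rz": -0.1},{"tx": 6,"ty": -4.2,"tz": 0,"rx": 0,"ry": 0,"rz": -0.2},{"tx": 9,"ty": -6.3,"tz": 0,"rx": 0,"ry": 0,"rz": -0.3},{"tx": 12,"ty": -8.4,"tz": 0,"rx": 0,"ry": 0,"rz": -0.4},{"tx": 15,"ty": -10.5,"tz": 0,"rx": 0,"ry": 0,"rz": -0.5}]' --claw 0 --squeeze 5

```text
time: 0.77
position: [0.331, -0.4272, 0.2226]
tool_rot: [0.905, 0.426, 0.0, 0.0]
ft_force: [0.0, -0.2, 0.5]
grip_width: 0.0613
```

Run:
```python
from h import *
delta([.545,-.10,.22])
```

```text
t 0.77 pos [ 0.331  -0.4272  0.2226] F [ 0.   -0.16  0.53] w 0.0613 -> d cm [38.86 -4.35  0.26] rot [ 0.    -0.    -0.399]
```

Request:
send_rows --deltas '[{"tx": 3.9,"ty": -0.4,"tz": 0,"rx": 0,"ry": 0,"rz": -0.08},{"tx": 7.8,"ty": -0.8,"tz": 0,"rx": 0,"ry": 0,"rz": -0.16},{"tx": 11.7,"ty": -1.2,"tz": 0,"rx": 0,"ry": 0,"rz": -0.24},{"tx": 15.6,"ty": -1.6,"tz": 0,"rx": 0,"ry": 0,"rz": -0.32},{"tx": 19.5,"ty": -2.0,"tz": 0,"rx": 0,"ry": 0,"rz": -0.4}]'

```text
time: 1.18
position: [0.4407, -0.2644, 0.2228]
tool_rot: [0.802, 0.597, 0.0, 0.0]
ft_force: [0.7, -0.4, 0.7]
grip_width: 0.0279
```

Run:
```python
from h import *
delta([.545,-.10,.22])
```

```text
t 1.18 pos [ 0.4407 -0.2644  0.2228] F [ 0.65 -0.42  0.7 ] w 0.0279 -> d cm [18.75  5.26  0.28] rot [0.001 0.    0.   ]
```

Request:
send_rows --deltas '[{"tx": 3.8,"ty": 1.0,"tz": 0,"rx": 0,"ry": 0,"rz": 0},{"tx": 7.6,"ty": 2.1,"tz": 0,"rx": 0,"ry": 0,"rz": 0},{"tx": 11.4,"ty": 3.2,"tz": 0,"rx": 0,"ry": 0,"rz": 0},{"tx": 15.2,"ty": 4.2,"tz": 0,"rx": 0,"ry": 0,"rz": 0},{"tx": 18.6,"ty": 5.2,"tz": 0,"rx": 0,"ry": 0,"rz": 0}]'

```text
time: 1.6
position: [0.5446, -0.1009, 0.2228]
tool_rot: [0.803, 0.596, 0.0, 0.0]
ft_force: [0.6, -0.9, -0.1]
grip_width: 0.0018
```

Request:
send_rows --deltas '[{"tx": 0,"ty": 0,"tz": 0,"rx": 0,"ry": 0,"rz": 0},{"tx": 0,"ty": 0,"tz": 0,"rx": 0,"ry": 0,"rz": 0},{"tx": 0,"ty": 0,"tz": 0,"rx": 0,"ry": 0,"rz": 0}]'

```text
time: 1.85
position: [0.5434, -0.1034, 0.2224]
tool_rot: [0.803, 0.596, -0.0, -0.0]
ft_force: [0.4, -0.8, -0.8]
grip_width: 0.0006
```

Run:
```python
from h import *
delta([.545,-.10,.22])
o=robot.get_obs(); c=robot.camera("wrist"); save(c,"pics/w1.png",s=1.5)
T=np.eye(4);T[:3,:3]=Ro.from_quat(o["tool_rot"]).as_matrix();T[:3,3]=o["position"]
X=T@c["tool_from_camera"]; print(c["tool_from_camera"].round(3))
c["R"]=X[:3,:3].T; c["t"]=-X[:3,:3].T@X[:3,3]
for l in("lamp","key_1"):
    for r in robot.tip_of(l,"wrist")[:6]:
        print(l,r["p"],r["xy"],ray_z([r["xy"]],c,0.082 if l=="lamp" else .086)[0],depthpt([r["xy"]],c)[0])
for r in robot.outline_of("key_1","wrist")[:6]:
    m=r["pixels"];ys,xs=np.nonzero(m);p=[xs.mean(),ys.mean()]
    q=depthpt(np.c_[xs,ys],c)
    print(r["p"],len(xs),p,ray_z([p],c,.086)[0],np.median(q,0))
```

```text
t 1.85 pos [ 0.5434 -0.1034  0.2224] F [ 0.44 -0.85 -0.78] w 0.0006 -> d cm [0.37 0.06 0.24] rot [-0.001  0.001 -0.003]
[[ 0.    -0.971 -0.24   0.065]
 [ 1.     0.    -0.    -0.   ]
 [ 0.    -0.24   0.971 -0.163]
 [ 0.     0.     0.     1.   ]]
lamp 0.81 [255.3, 38.0] [0.57952496 0.00757994 0.082     ] [0.57940056 0.00723419 0.08417819]
key_1 0.97 [255.0, 142.0] [ 0.55393315 -0.07660229  0.086     ] [ 0.55396137 -0.07647932  0.08702046]
key_1 0.87 [258.1, 90.2] [ 0.5694698  -0.03424875  0.086     ] [ 0.5695699  -0.03416195  0.08187606]
key_1 0.64 [255.9, 192.8] [ 0.54106006 -0.12238171  0.086     ] [ 0.54109149 -0.1222601   0.08644463]
0.98 1122 [np.float64(255.70142602495542), np.float64(141.9313725490196)] [ 0.55455595 -0.07672616  0.086     ] [ 0.55455297 -0.07646784  0.08651763]
0.63 1263 [np.float64(255.7371338083927), np.float64(89.7735550277118)] [ 0.56760741 -0.03331138  0.086     ] [ 0.56756274 -0.03325427  0.08254474]
0.63 1019 [np.float64(254.756624141315), np.float64(189.6162904808636)] [ 0.54092455 -0.11911638  0.086     ] [ 0.54111126 -0.11884861  0.08646186]
0.17 45521 [np.float64(324.39445530634214), np.float64(102.54636321697679)] [ 0.62211149 -0.06107444  0.086     ] [ 0.61573014 -0.05894561  0.07373203]
```

View pics/w1.png

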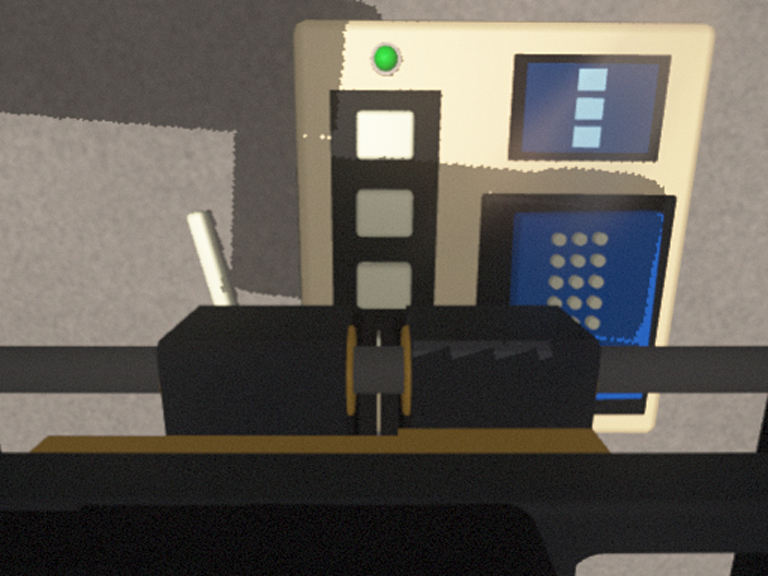

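Run:
```python
from h import *
delta([.5675,-.0335,.105])
```

```text
t 2.05 pos [ 0.5432 -0.1046  0.2226] F [ 0.71 -0.63  0.23] w 0.001 -> d cm [ 7.51  0.25 11.76] rot [-0.     0.    -0.006]
```

Request:
send_rows --deltas '[{"tx": 2.5,"ty": 0.1,"tz": 2,"rx": 0,"ry": 0,"rz": 0},{"tx": 5,"ty": 0.2,"tz": 4.5,"rx": 0,"ry": 0,"rz": 0},{"tx": 7.5,"ty": 0.2,"tz": 7.5,"rx": 0,"ry": 0,"rz": 0},{"tx": 7.5,"ty": 0.2,"tz": 10,"rx": 0,"ry": 0,"rz": 0},{"tx": 7.5,"ty": 0.2,"tz": 11.5,"rx": 0,"ry": 0,"rz": 0}]'

```text
time: 2.47
position: [0.5659, -0.0315, 0.105]
tool_rot: [0.803, 0.596, -0.001, -0.002]
ft_force: [-0.5, -0.1, -0.3]
grip_width: 0.0004
```

Request:
send_rows --deltas '[{"tx": 0,"ty": 0,"tz": 0,"rx": 0,"ry": 0,"rz": 0},{"tx": 0,"ty": 0,"tz": 0,"rx": 0,"ry": 0,"rz": 0},{"tx": 0,"ty": 0,"tz": 0,"rx": 0,"ry": 0,"rz": 0},{"tx": 0,"ty": 0,"tz": 0,"rx": 0,"ry": 0,"rz": 0}]'

```text
time: 2.8
position: [0.5686, -0.033, 0.1091]
tool_rot: [0.804, 0.595, 0.001, 0.001]
ft_force: [-0.6, -0.0, 0.0]
grip_width: 0.0004
```

Run:
```python
from h import *
delta([.5675,-.0335,.105])
o=robot.get_obs(); c=robot.camera("wrist"); save(c,"pics/w2.png",s=1)
for i in range(4):
  robot.camera("top"); o=robot.get_obs(); print(o["position"].round(4),o["ft_force"].round(2))
```

```text
t 2.8 pos [ 0.5686 -0.033   0.1091] F [-0.58 -0.    0.05] w 0.0004 -> d cm [-0.08 -0.09  0.41] rot [ 0.003 -0.    -0.005]
[ 0.5684 -0.0327  0.109 ] [ 0.44 -0.7   0.09]
[ 0.5682 -0.0326  0.1088] [1.12 0.03 0.39]
[ 0.568  -0.0324  0.1086] [ 1.15  0.76 -0.46]
[ 0.5679 -0.0323  0.1084] [ 0.29 -0.25 -0.04]
```

View pics/w2.png

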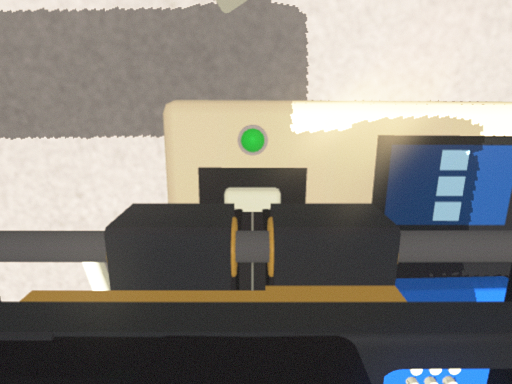

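Request:
send_rows --deltas '[{"tx": 0,"ty": 0,"tz": 0.3,"rx": 0,"ry": 0,"rz": 0},{"tx": 0,"ty": 0,"tz": 0.6,"rx": 0,"ry": 0,"rz": 0},{"tx": 0,"ty": 0,"tz": 0.9,"rx": 0,"ry": 0,"rz": 0},{"tx": 0,"ty": 0,"tz": 1.2,"rx": 0,"ry": 0,"rz": 0},{"tx": 0,"ty": 0,"tz": 1.4,"rx": 0,"ry": 0,"rz": 0}]'

```text
time: 3.47
position: [0.5672, -0.0319, 0.0929]
tool_rot: [0.803, 0.596, -0.0, -0.0]
ft_force: [-0.0, -0.2, -0.3]
grip_width: 0.001
```

Request:
send_rows --deltas '[{"tx": 0,"ty": 0,"tz": 0,"rx": 0,"ry": 0,"rz": 0},{"tx": 0,"ty": 0,"tz": 0,"rx": 0,"ry": 0,"rz": 0},{"tx": 0,"ty": 0,"tz": 0,"rx": 0,"ry": 0,"rz": 0}]'

```text
time: 3.72
position: [0.5676, -0.032, 0.0935]
tool_rot: [0.803, 0.596, 0.0, 0.0]
ft_force: [-0.3, 0.1, 0.2]
grip_width: 0.0006
```

Run:
```python
from h import *
delta([.5675,-.0335,.090])
```

```text
t 3.72 pos [ 0.5676 -0.032   0.0935] F [-0.27  0.05  0.23] w 0.0006 -> d cm [-0.14  0.04  0.35] rot [ 0.    -0.    -0.003]
```

Request:
send_rows --deltas '[{"tx": 0,"ty": 0,"tz": 0.15,"rx": 0,"ry": 0,"rz": 0},{"tx": -0.1,"ty": 0,"tz": 0.3,"rx": 0,"ry": 0,"rz": 0},{"tx": -0.1,"ty": 0,"tz": 0.45,"rx": 0,"ry": 0,"rz": 0},{"tx": -0.1,"ty": 0,"tz": 0.55,"rx": 0,"ry": 0,"rz": 0},{"tx": -0.1,"ty": 0,"tz": 0.6,"rx": 0,"ry": 0,"rz": 0}]'

```text
time: 4.13
position: [0.567, -0.033, 0.0873]
tool_rot: [0.803, 0.595, -0.0, -0.0]
ft_force: [-0.4, 0.1, 0.5]
grip_width: 0.0006
```

Request:
send_rows --deltas '[{"tx": 0,"ty": 0,"tz": 0.05,"rx": 0,"ry": 0,"rz": 0},{"tx": 0,"ty": 0,"tz": 0.1,"rx": 0,"ry": 0,"rz": 0},{"tx": 0,"ty": 0,"tz": 0.1,"rx": 0,"ry": 0,"rz": 0}]'

```text
time: 4.38
position: [0.5671, -0.033, 0.0865]
tool_rot: [0.803, 0.596, -0.0, -0.0]
ft_force: [-0.1, -0.4, -0.1]
grip_width: 0.0006
```

Request:
send_rows --deltas '[{"tx": 0,"ty": 0,"tz": 0.05,"rx": 0,"ry": 0,"rz": 0},{"tx": 0,"ty": 0,"tz": 0.1,"rx": 0,"ry": 0,"rz": 0},{"tx": 0,"ty": 0,"tz": 0.1,"rx": 0,"ry": 0,"rz": 0}]'

```text
time: 4.63
position: [0.5671, -0.033, 0.0855]
tool_rot: [0.803, 0.595, -0.0, -0.0]
ft_force: [-0.2, -0.2, -0.3]
grip_width: 0.0006
```

Request:
send_rows --deltas '[{"tx": 0,"ty": 0,"tz": 0.05,"rx": 0,"ry": 0,"rz": 0},{"tx": 0,"ty": 0,"tz": 0.1,"rx": 0,"ry": 0,"rz": 0},{"tx": 0,"ty": 0,"tz": 0.1,"rx": 0,"ry": 0,"rz": 0}]'

```text
time: 4.88
position: [0.5671, -0.033, 0.0845]
tool_rot: [0.803, 0.595, -0.0, -0.0]
ft_force: [0.3, 0.2, 0.0]
grip_width: 0.0008
```

Request:
send_rows --deltas '[{"tx": 0,"ty": 0,"tz": 0.05,"rx": 0,"ry": 0,"rz": 0},{"tx": 0,"ty": 0,"tz": 0.05,"rx": 0,"ry": 0,"rz": 0}]'

```text
time: 5.05
position: [0.5671, -0.033, 0.084]
tool_rot: [0.803, 0.596, -0.0, -0.0]
ft_force: [0.1, 0.5, 0.2]
grip_width: 0.0007
```

Request:
send_rows --deltas '[{"tx": 0,"ty": 0,"tz": 0.05,"rx": 0,"ry": 0,"rz": 0},{"tx": 0,"ty": 0,"tz": 0.05,"rx": 0,"ry": 0,"rz": 0}]'

```text
time: 5.22
position: [0.5671, -0.033, 0.0835]
tool_rot: [0.803, 0.595, -0.0, -0.0]
ft_force: [0.7, 0.4, -0.7]
grip_width: 0.0003
```

Request:
send_rows --deltas '[{"tx": 0,"ty": 0,"tz": 0.05,"rx": 0,"ry": 0,"rz": 0},{"tx": 0,"ty": 0,"tz": 0.05,"rx": 0,"ry": 0,"rz": 0}]'

```text
time: 5.38
position: [0.5671, -0.033, 0.083]
tool_rot: [0.803, 0.596, -0.0, -0.0]
ft_force: [0.2, -0.8, 0.7]
grip_width: 0.0003
```

Request:
send_rows --deltas '[{"tx": 0,"ty": 0,"tz": 0.05,"rx": 0,"ry": 0,"rz": 0},{"tx": 0,"ty": 0,"tz": 0.05,"rx": 0,"ry": 0,"rz": 0}]'

```text
time: 5.55
position: [0.5672, -0.033, 0.0826]
tool_rot: [0.803, 0.595, 0.0, 0.0]
ft_force: [0.5, 0.3, -0.2]
grip_width: 0.0006
```

Request:
send_rows --deltas '[{"tx": 0,"ty": 0,"tz": 0.05,"rx": 0,"ry": 0,"rz": 0},{"tx": 0,"ty": 0,"tz": 0.05,"rx": 0,"ry": 0,"rz": 0}]'

```text
time: 5.72
position: [0.5672, -0.033, 0.0824]
tool_rot: [0.803, 0.596, 0.0, 0.0]
ft_force: [-0.6, -0.4, 3.3]
grip_width: 0.0005
```

Key 1 was felt at about 82.4 mm, so it's latched. Lifting off.

Request:
send_rows --deltas '[{"tx": 0,"ty": 0,"tz": -0.4,"rx": 0,"ry": 0,"rz": 0},{"tx": 0,"ty": 0,"tz": -0.9,"rx": 0,"ry": 0,"rz": 0},{"tx": 0,"ty": 0,"tz": -1.5,"rx": 0,"ry": 0,"rz": 0},{"tx": -0.6,"ty": 0,"tz": -1.8,"rx": 0,"ry": 0,"rz": 0},{"tx": -1.6,"ty": 0,"tz": -1.8,"rx": 0,"ry": 0,"rz": 0}]'

```text
time: 6.13
position: [0.5632, -0.0483, 0.1011]
tool_rot: [0.803, 0.596, 0.001, 0.001]
ft_force: [0.3, -0.3, 0.1]
grip_width: 0.0003
```

Request:
send_rows --deltas '[{"tx": -1,"ty": 0,"tz": 0,"rx": 0,"ry": 0,"rz": 0},{"tx": -2,"ty": 0,"tz": 0,"rx": 0,"ry": 0,"rz": 0},{"tx": -3,"ty": 0,"tz": 0,"rx": 0,"ry": 0,"rz": 0},{"tx": -3,"ty": 0,"tz": 0,"rx": 0,"ry": 0,"rz": 0},{"tx": -3,"ty": 0,"tz": 0,"rx": 0,"ry": 0,"rz": 0}]'

```text
time: 6.55
position: [0.5535, -0.078, 0.0999]
tool_rot: [0.804, 0.595, -0.0, -0.0]
ft_force: [0.4, -0.1, 0.4]
grip_width: 0.0004
```

Run:
```python
from h import *
delta([.5543,-.0775,.090])
o=robot.get_obs(); c=robot.camera("wrist"); save(c,"pics/w3.png",s=1)
T=np.eye(4);T[:3,:3]=Ro.from_quat(o["tool_rot"]).as_matrix();T[:3,3]=o["position"]
X=T@c["tool_from_camera"]
c["R"]=X[:3,:3].T; c["t"]=-X[:3,:3].T@X[:3,3]
for r in robot.outline_of("key_1","wrist")[:2]:
    m=r["pixels"];ys,xs=np.nonzero(m);q=depthpt(np.c_[xs,ys],c);print(r["p"],len(xs),np.median(q,0))
```

```text
t 6.55 pos [ 0.5535 -0.078   0.0999] F [ 0.4  -0.12  0.41] w 0.0004 -> d cm [0.07 0.07 0.99] rot [-0.    -0.    -0.006]
0.95 1080 [ 0.55694818 -0.06670853  0.08601707]
0.75 3201 [ 0.56819302 -0.03271714  0.08254221]
```

View pics/w3.png

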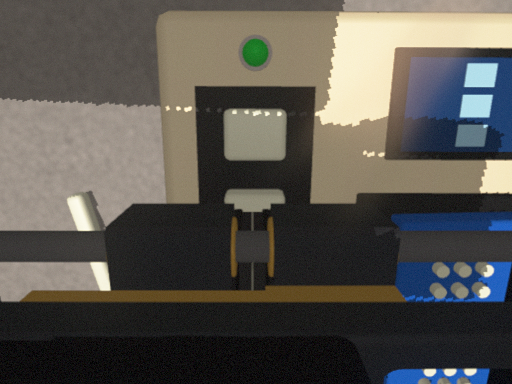

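The image shows key 1 at (255,135), still at 82.5 mm, and the fingers over key 2 at column 253. Next I'll tap key 2.

Request:
send_rows --deltas '[{"tx": 0,"ty": 0.1,"tz": 0.3,"rx": 0,"ry": 0,"rz": 0},{"tx": 0,"ty": 0.1,"tz": 0.6,"rx": 0,"ry": 0,"rz": 0},{"tx": 0,"ty": 0.1,"tz": 0.85,"rx": 0,"ry": 0,"rz": 0},{"tx": 0,"ty": 0.1,"tz": 1.0,"rx": 0,"ry": 0,"rz": 0},{"tx": 0,"ty": 0.1,"tz": 1.1,"rx": 0,"ry": 0,"rz": 0}]'

```text
time: 7.07
position: [0.5546, -0.077, 0.0886]
tool_rot: [0.803, 0.596, -0.0, -0.0]
ft_force: [0.1, -0.4, -0.5]
grip_width: 0.0001
```

Request:
send_rows --deltas '[{"tx": 0,"ty": 0,"tz": 0,"rx": 0,"ry": 0,"rz": 0},{"tx": 0,"ty": 0,"tz": 0.05,"rx": 0,"ry": 0,"rz": 0},{"tx": 0,"ty": 0,"tz": 0.1,"rx": 0,"ry": 0,"rz": 0}]'

```text
time: 7.32
position: [0.5549, -0.0773, 0.0881]
tool_rot: [0.803, 0.596, 0.0, 0.0]
ft_force: [0.1, -0.4, 0.2]
grip_width: 0.0004
```

Request:
send_rows --deltas '[{"tx": 0,"ty": 0,"tz": 0.05,"rx": 0,"ry": 0,"rz": 0},{"tx": 0,"ty": 0,"tz": 0.05,"rx": 0,"ry": 0,"rz": 0}]'

```text
time: 7.48
position: [0.5548, -0.0773, 0.0876]
tool_rot: [0.803, 0.596, 0.0, 0.0]
ft_force: [0.4, 0.5, -0.3]
grip_width: 0.0006
```

Request:
send_rows --deltas '[{"tx": 0,"ty": 0,"tz": 0.05,"rx": 0,"ry": 0,"rz": 0},{"tx": 0,"ty": 0,"tz": 0.05,"rx": 0,"ry": 0,"rz": 0}]'

```text
time: 7.65
position: [0.5547, -0.0773, 0.087]
tool_rot: [0.803, 0.595, -0.0, -0.0]
ft_force: [-0.1, 0.2, -0.0]
grip_width: 0.0006
```

Request:
send_rows --deltas '[{"tx": 0,"ty": 0,"tz": 0.05,"rx": 0,"ry": 0,"rz": 0},{"tx": 0,"ty": 0,"tz": 0.05,"rx": 0,"ry": 0,"rz": 0}]'

```text
time: 7.82
position: [0.5547, -0.0773, 0.0865]
tool_rot: [0.803, 0.595, -0.0, -0.0]
ft_force: [-0.6, 0.5, 0.3]
grip_width: 0.0004
```

Request:
send_rows --deltas '[{"tx": 0,"ty": 0,"tz": 0.05,"rx": 0,"ry": 0,"rz": 0},{"tx": 0,"ty": 0,"tz": 0.05,"rx": 0,"ry": 0,"rz": 0}]'

```text
time: 7.98
position: [0.5547, -0.0773, 0.0863]
tool_rot: [0.803, 0.596, -0.0, 0.0]
ft_force: [-1.3, -0.2, 2.2]
grip_width: 0.0003
```

Request:
send_rows --deltas '[{"tx": 0,"ty": 0,"tz": 0.05,"rx": 0,"ry": 0,"rz": 0},{"tx": 0,"ty": 0,"tz": 0.1,"rx": 0,"ry": 0,"rz": 0},{"tx": 0,"ty": 0,"tz": 0.1,"rx": 0,"ry": 0,"rz": 0}]'

```text
time: 8.23
position: [0.5548, -0.0773, 0.0852]
tool_rot: [0.803, 0.596, 0.0, 0.0]
ft_force: [-0.4, 0.9, 2.4]
grip_width: 0.0004
```

Request:
send_rows --deltas '[{"tx": 0,"ty": 0,"tz": -0.4,"rx": 0,"ry": 0,"rz": 0},{"tx": 0,"ty": 0,"tz": -0.9,"rx": 0,"ry": 0,"rz": 0},{"tx": 0,"ty": 0,"tz": -1.4,"rx": 0,"ry": 0,"rz": 0},{"tx": -0.6,"ty": 0,"tz": -1.6,"rx": 0,"ry": 0,"rz": 0},{"tx": -1.6,"ty": 0,"tz": -1.6,"rx": 0,"ry": 0,"rz": 0}]'

```text
time: 8.65
position: [0.5506, -0.0926, 0.1018]
tool_rot: [0.803, 0.596, 0.0, 0.001]
ft_force: [-0.8, 0.1, 0.1]
grip_width: 0.0008
```

Request:
send_rows --deltas '[{"tx": -1,"ty": 0,"tz": 0,"rx": 0,"ry": 0,"rz": 0},{"tx": -2,"ty": 0,"tz": 0,"rx": 0,"ry": 0,"rz": 0},{"tx": -3,"ty": 0,"tz": 0,"rx": 0,"ry": 0,"rz": 0},{"tx": -3,"ty": 0,"tz": 0,"rx": 0,"ry": 0,"rz": 0},{"tx": -3,"ty": 0,"tz": 0,"rx": 0,"ry": 0,"rz": 0}]'

```text
time: 9.07
position: [0.5411, -0.1223, 0.1009]
tool_rot: [0.804, 0.595, 0.0, -0.0]
ft_force: [-0.4, 0.2, -0.8]
grip_width: 0.0003
```

Run:
```python
from h import *
delta([.541,-.1215,.0884])
```

```text
t 9.07 pos [ 0.5411 -0.1223  0.1009] F [-0.4   0.17 -0.79] w 0.0003 -> d cm [ 0.07 -0.03  1.25] rot [-0.    -0.    -0.006]
```

Request:
send_rows --deltas '[{"tx": 0,"ty": 0,"tz": 0.3,"rx": 0,"ry": 0,"rz": 0},{"tx": 0,"ty": 0,"tz": 0.6,"rx": 0,"ry": 0,"rz": 0},{"tx": 0,"ty": 0,"tz": 0.85,"rx": 0,"ry": 0,"rz": 0},{"tx": 0,"ty": 0,"tz": 1.05,"rx": 0,"ry": 0,"rz": 0},{"tx": 0,"ty": 0,"tz": 1.2,"rx": 0,"ry": 0,"rz": 0}]'

```text
time: 9.48
position: [0.5412, -0.1208, 0.0886]
tool_rot: [0.803, 0.596, -0.0, -0.0]
ft_force: [-0.2, 0.9, 0.3]
grip_width: 0.0006
```

Request:
send_rows --deltas '[{"tx": 0,"ty": 0,"tz": 0,"rx": 0,"ry": 0,"rz": 0},{"tx": 0,"ty": 0,"tz": 0.1,"rx": 0,"ry": 0,"rz": 0},{"tx": 0,"ty": 0,"tz": 0.15,"rx": 0,"ry": 0,"rz": 0}]'

```text
time: 9.73
position: [0.5414, -0.1212, 0.0875]
tool_rot: [0.803, 0.596, 0.0, 0.0]
ft_force: [-0.1, -0.6, 0.3]
grip_width: 0.0005
```

Request:
send_rows --deltas '[{"tx": 0,"ty": 0,"tz": 0.05,"rx": 0,"ry": 0,"rz": 0},{"tx": 0,"ty": 0,"tz": 0.05,"rx": 0,"ry": 0,"rz": 0}]'

```text
time: 9.9
position: [0.5414, -0.1213, 0.087]
tool_rot: [0.803, 0.596, 0.0, 0.0]
ft_force: [1.4, 0.7, 0.1]
grip_width: 0.0007
```

Request:
send_rows --deltas '[{"tx": 0,"ty": 0,"tz": 0.05,"rx": 0,"ry": 0,"rz": 0},{"tx": 0,"ty": 0,"tz": 0.05,"rx": 0,"ry": 0,"rz": 0}]'

```text
time: 10.07
position: [0.5414, -0.1213, 0.0865]
tool_rot: [0.803, 0.596, -0.0, 0.0]
ft_force: [0.3, -0.4, 0.3]
grip_width: 0.0004
```

Request:
send_rows --deltas '[{"tx": 0,"ty": 0,"tz": 0.05,"rx": 0,"ry": 0,"rz": 0},{"tx": 0,"ty": 0,"tz": 0.05,"rx": 0,"ry": 0,"rz": 0}]'

```text
time: 10.23
position: [0.5414, -0.1213, 0.0863]
tool_rot: [0.803, 0.596, 0.0, 0.0]
ft_force: [-0.1, -0.5, 2.6]
grip_width: 0.0005
```

Request:
send_rows --deltas '[{"tx": 0,"ty": 0,"tz": 0.05,"rx": 0,"ry": 0,"rz": 0},{"tx": 0,"ty": 0,"tz": 0.1,"rx": 0,"ry": 0,"rz": 0},{"tx": 0,"ty": 0,"tz": 0.1,"rx": 0,"ry": 0,"rz": 0}]'

```text
time: 10.48
position: [0.5414, -0.1213, 0.0852]
tool_rot: [0.803, 0.596, 0.0, 0.0]
ft_force: [-0.2, 1.3, 2.7]
grip_width: 0.0006
```

Key 3 is up and yields to the spring. Lifting off and moving to key 4.

Request:
send_rows --deltas '[{"tx": 0,"ty": 0,"tz": -0.4,"rx": 0,"ry": 0,"rz": 0},{"tx": 0,"ty": 0,"tz": -0.9,"rx": 0,"ry": 0,"rz": 0},{"tx": 0,"ty": 0,"tz": -1.4,"rx": 0,"ry": 0,"rz": 0},{"tx": -0.6,"ty": 0,"tz": -1.6,"rx": 0,"ry": 0,"rz": 0},{"tx": -1.6,"ty": 0,"tz": -1.6,"rx": 0,"ry": 0,"rz": 0}]'

```text
time: 10.9
position: [0.5371, -0.1366, 0.1018]
tool_rot: [0.803, 0.596, 0.0, 0.001]
ft_force: [-0.4, 0.7, -0.2]
grip_width: 0.0005
```

Request:
send_rows --deltas '[{"tx": -1,"ty": 0,"tz": 0,"rx": 0,"ry": 0,"rz": 0},{"tx": -2,"ty": 0,"tz": 0,"rx": 0,"ry": 0,"rz": 0},{"tx": -3,"ty": 0,"tz": 0,"rx": 0,"ry": 0,"rz": 0},{"tx": -3,"ty": 0,"tz": 0,"rx": 0,"ry": 0,"rz": 0},{"tx": -3,"ty": 0,"tz": 0,"rx": 0,"ry": 0,"rz": 0}]'

```text
time: 11.32
position: [0.5276, -0.1663, 0.1009]
tool_rot: [0.804, 0.595, -0.0, -0.0]
ft_force: [0.6, -0.1, 1.3]
grip_width: 0.0005
```

Run:
```python
from h import *
delta([.5275,-.1655,.0884])
o=robot.get_obs(); c=robot.camera("wrist"); save(c,"pics/w4.png",s=1)
```

```text
t 11.32 pos [ 0.5276 -0.1663  0.1009] F [ 0.6  -0.09  1.29] w 0.0005 -> d cm [ 0.07 -0.04  1.25] rot [-0.    -0.    -0.006]
```

View pics/w4.png

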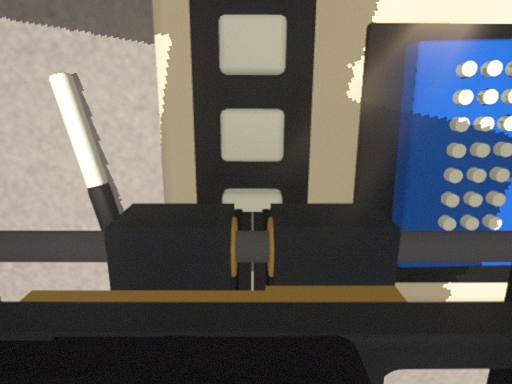

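The image shows key 2 at (253,45), key 3 at (253,135) and the fingers centred over key 4.

Request:
send_rows --deltas '[{"tx": 0,"ty": 0,"tz": 0.3,"rx": 0,"ry": 0,"rz": 0},{"tx": 0,"ty": 0,"tz": 0.6,"rx": 0,"ry": 0,"rz": 0},{"tx": 0,"ty": 0,"tz": 0.85,"rx": 0,"ry": 0,"rz": 0},{"tx": 0,"ty": 0,"tz": 1.05,"rx": 0,"ry": 0,"rz": 0},{"tx": 0,"ty": 0,"tz": 1.2,"rx": 0,"ry": 0,"rz": 0}]'

```text
time: 11.78
position: [0.5279, -0.1649, 0.0886]
tool_rot: [0.803, 0.596, -0.0, -0.0]
ft_force: [0.1, 0.1, -0.9]
grip_width: 0.0005
```

Request:
send_rows --deltas '[{"tx": 0,"ty": 0,"tz": 0,"rx": 0,"ry": 0,"rz": 0},{"tx": 0,"ty": 0,"tz": 0.1,"rx": 0,"ry": 0,"rz": 0},{"tx": 0,"ty": 0,"tz": 0.15,"rx": 0,"ry": 0,"rz": 0}]'

```text
time: 12.03
position: [0.5281, -0.1653, 0.0875]
tool_rot: [0.803, 0.596, 0.0, 0.0]
ft_force: [0.3, 1.3, -0.3]
grip_width: 0.0005
```

Request:
send_rows --deltas '[{"tx": 0,"ty": 0,"tz": 0.05,"rx": 0,"ry": 0,"rz": 0},{"tx": 0,"ty": 0,"tz": 0.1,"rx": 0,"ry": 0,"rz": 0},{"tx": 0,"ty": 0,"tz": 0.1,"rx": 0,"ry": 0,"rz": 0}]'

```text
time: 12.28
position: [0.528, -0.1653, 0.0865]
tool_rot: [0.803, 0.595, 0.0, -0.0]
ft_force: [-0.3, -0.1, -0.2]
grip_width: 0.0008
```

Request:
send_rows --deltas '[{"tx": 0,"ty": 0,"tz": 0.05,"rx": 0,"ry": 0,"rz": 0},{"tx": 0,"ty": 0,"tz": 0.05,"rx": 0,"ry": 0,"rz": 0}]'

```text
time: 12.45
position: [0.528, -0.1653, 0.0863]
tool_rot: [0.803, 0.596, 0.0, 0.0]
ft_force: [-0.5, 1.0, 3.2]
grip_width: 0.0005
```

Request:
send_rows --deltas '[{"tx": 0,"ty": 0,"tz": 0.05,"rx": 0,"ry": 0,"rz": 0},{"tx": 0,"ty": 0,"tz": 0.1,"rx": 0,"ry": 0,"rz": 0},{"tx": 0,"ty": 0,"tz": 0.1,"rx": 0,"ry": 0,"rz": 0}]'

```text
time: 12.7
position: [0.528, -0.1654, 0.0852]
tool_rot: [0.803, 0.596, 0.0, 0.0]
ft_force: [-0.9, 0.0, 3.3]
grip_width: 0.0001
```

Request:
send_rows --deltas '[{"tx": 0,"ty": 0,"tz": -0.4,"rx": 0,"ry": 0,"rz": 0},{"tx": 0,"ty": 0,"tz": -0.9,"rx": 0,"ry": 0,"rz": 0},{"tx": 0,"ty": 0,"tz": -1.4,"rx": 0,"ry": 0,"rz": 0},{"tx": 1,"ty": 0,"tz": -1.8,"rx": 0,"ry": 0,"rz": 0},{"tx": 3,"ty": 0,"tz": -1.8,"rx": 0,"ry": 0,"rz": 0}]'

```text
time: 13.12
position: [0.5376, -0.1379, 0.1042]
tool_rot: [0.804, 0.594, 0.0, 0.001]
ft_force: [0.1, -0.4, 0.1]
grip_width: 0.0006
```

Request:
send_rows --deltas '[{"tx": 3,"ty": 0,"tz": 0,"rx": 0,"ry": 0,"rz": 0},{"tx": 6,"ty": 0,"tz": 0,"rx": 0,"ry": 0,"rz": 0},{"tx": 9,"ty": 0,"tz": 0,"rx": 0,"ry": 0,"rz": 0},{"tx": 10.8,"ty": 0,"tz": 0,"rx": 0,"ry": 0,"rz": 0},{"tx": 10.8,"ty": 0,"tz": 0,"rx": 0,"ry": 0,"rz": 0}]'

```text
time: 13.53
position: [0.5688, -0.0291, 0.1034]
tool_rot: [0.802, 0.597, 0.001, -0.0]
ft_force: [-0.4, -0.4, -1.0]
grip_width: -0.0
```

Run:
```python
from h import *
o=robot.get_obs(); c=robot.camera("wrist"); save(c,"pics/w5.png",s=1)
delta([.5672,-.033,.0845])
```

```text
t 13.58 pos [ 0.5684 -0.0309  0.1033] F [ 0.05  0.08 -0.14] w 0.0006 -> d cm [-0.24 -0.05  1.88] rot [ 0. -0.  0.]
```

View pics/w5.png

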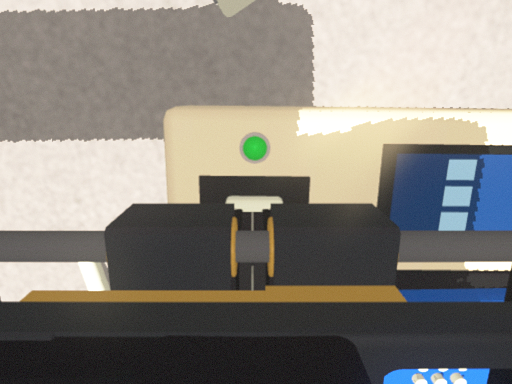

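Request:
send_rows --deltas '[{"tx": 0,"ty": 0,"tz": 0.3,"rx": 0,"ry": 0,"rz": 0},{"tx": 0,"ty": 0,"tz": 0.7,"rx": 0,"ry": 0,"rz": 0},{"tx": -0.1,"ty": 0,"tz": 1.1,"rx": 0,"ry": 0,"rz": 0},{"tx": -0.1,"ty": 0,"tz": 1.4,"rx": 0,"ry": 0,"rz": 0},{"tx": -0.1,"ty": 0,"tz": 1.6,"rx": 0,"ry": 0,"rz": 0}]'

```text
time: 14.0
position: [0.5673, -0.0351, 0.0863]
tool_rot: [0.804, 0.595, -0.0, -0.0]
ft_force: [-0.2, -0.5, 0.1]
grip_width: 0.0003
```

Request:
send_rows --deltas '[{"tx": 0,"ty": 0,"tz": 0,"rx": 0,"ry": 0,"rz": 0},{"tx": 0,"ty": 0,"tz": 0.1,"rx": 0,"ry": 0,"rz": 0},{"tx": 0,"ty": 0,"tz": 0.2,"rx": 0,"ry": 0,"rz": 0}]'

```text
time: 14.25
position: [0.5679, -0.0345, 0.085]
tool_rot: [0.803, 0.595, 0.0, 0.0]
ft_force: [-0.2, -0.6, 0.0]
grip_width: 0.0007
```

Request:
send_rows --deltas '[{"tx": 0.1,"ty": 0,"tz": 0.1,"rx": 0,"ry": 0,"rz": 0},{"tx": 0.1,"ty": 0,"tz": 0.2,"rx": 0,"ry": 0,"rz": 0},{"tx": 0.1,"ty": 0,"tz": 0.3,"rx": 0,"ry": 0,"rz": 0},{"tx": 0.1,"ty": 0,"tz": 0.4,"rx": 0,"ry": 0,"rz": 0},{"tx": 0.1,"ty": 0,"tz": 0.45,"rx": 0,"ry": 0,"rz": 0}]'

```text
time: 14.67
position: [0.5682, -0.0332, 0.0812]
tool_rot: [0.803, 0.596, 0.0, 0.0]
ft_force: [-0.7, 0.5, 6.0]
grip_width: 0.0005
```

Request:
send_rows --deltas '[{"tx": 0,"ty": 0,"tz": 0.05,"rx": 0,"ry": 0,"rz": 0},{"tx": 0,"ty": 0,"tz": 0.1,"rx": 0,"ry": 0,"rz": 0},{"tx": 0,"ty": 0,"tz": 0.15,"rx": 0,"ry": 0,"rz": 0}]'

```text
time: 14.92
position: [0.5682, -0.0332, 0.08]
tool_rot: [0.803, 0.596, 0.0, 0.0]
ft_force: [-1.8, 0.5, 6.0]
grip_width: 0.0004
```

Request:
send_rows --deltas '[{"tx": 0,"ty": 0,"tz": 0.1,"rx": 0,"ry": 0,"rz": 0},{"tx": 0,"ty": 0,"tz": 0.2,"rx": 0,"ry": 0,"rz": 0},{"tx": 0,"ty": 0,"tz": 0.2,"rx": 0,"ry": 0,"rz": 0}]'

```text
time: 15.17
position: [0.5683, -0.0332, 0.0779]
tool_rot: [0.803, 0.596, 0.0, 0.0]
ft_force: [-1.9, 0.2, 6.9]
grip_width: 0.0008
```

Pushed to about 8.4 mm at 6.9 N, which is past the unlatch point. Now I'll lift off and look from where the first wrist picture was taken.

Request:
send_rows --deltas '[{"tx": 0,"ty": 0,"tz": -0.3,"rx": 0,"ry": 0,"rz": 0},{"tx": 0,"ty": 0,"tz": -0.7,"rx": 0,"ry": 0,"rz": 0},{"tx": 0,"ty": 0,"tz": -1.5,"rx": 0,"ry": 0,"rz": 0},{"tx": 0,"ty": 0,"tz": -3,"rx": 0,"ry": 0,"rz": 0},{"tx": 0,"ty": 0,"tz": -5,"rx": 0,"ry": 0,"rz": 0}]'

```text
time: 15.58
position: [0.5669, -0.033, 0.1265]
tool_rot: [0.803, 0.596, -0.001, -0.001]
ft_force: [0.6, -0.3, 0.5]
grip_width: 0.0006
```

Request:
send_rows --deltas '[{"tx": -3,"ty": 0,"tz": -2,"rx": 0,"ry": 0,"rz": 0},{"tx": -6,"ty": 0,"tz": -4,"rx": 0,"ry": 0,"rz": 0},{"tx": -9,"ty": 0,"tz": -6,"rx": 0,"ry": 0,"rz": 0},{"tx": -12,"ty": 0,"tz": -8,"rx": 0,"ry": 0,"rz": 0},{"tx": -14,"ty": 0,"tz": -9.5,"rx": 0,"ry": 0,"rz": 0}]'

```text
time: 16.0
position: [0.5271, -0.1697, 0.224]
tool_rot: [0.804, 0.595, 0.0, 0.001]
ft_force: [1.0, 1.2, -0.3]
grip_width: 0.0004
```

Request:
send_rows --deltas '[{"tx": -2,"ty": 0,"tz": 0,"rx": 0,"ry": 0,"rz": 0},{"tx": -4,"ty": 0,"tz": 0,"rx": 0,"ry": 0,"rz": 0},{"tx": -4,"ty": 0,"tz": 0,"rx": 0,"ry": 0,"rz": 0},{"tx": -4,"ty": 0,"tz": 0,"rx": 0,"ry": 0,"rz": 0},{"tx": -4,"ty": 0,"tz": 0,"rx": 0,"ry": 0,"rz": 0}]'

```text
time: 16.42
position: [0.5156, -0.2048, 0.2219]
tool_rot: [0.803, 0.595, 0.0, -0.001]
ft_force: [0.4, -0.6, -0.2]
grip_width: 0.0003
```

Run:
```python
from h import *
o=robot.get_obs(); c=robot.camera("wrist"); save(c,"pics/w6.png",s=1.5)
print(o["time"],o["position"],o["ft_force"].round(1))
T=np.eye(4);T[:3,:3]=Ro.from_quat(o["tool_rot"]).as_matrix();T[:3,3]=o["position"]
X=T@c["tool_from_camera"]
c["R"]=X[:3,:3].T; c["t"]=-X[:3,:3].T@X[:3,3]
for r in robot.outline_of("key_1","wrist")[:6]:
    ys,xs=np.nonzero(r["pixels"]);q=depthpt(np.c_[xs,ys],c);print(r["p"],len(xs),np.median(q,0))
c=robot.camera("top");save(c,"pics/top2.png",s=1.5)
for r in robot.outline_of("key_1","top")[:6]:
    ys,xs=np.nonzero(r["pixels"]);q=depthpt(np.c_[xs,ys],c);print(r["p"],len(xs),np.median(q,0))
```

```text
16.4167 [ 0.51555637 -0.20480444  0.22187613] [ 0.4 -0.6 -0.2]
0.98 1464 [ 0.55390188 -0.07895094  0.08651694]
0.79 1329 [ 0.54032996 -0.12129724  0.0864863 ]
0.57 1159 [ 0.5269403  -0.16456618  0.08655629]
0.77 212 [ 0.53979173 -0.12079178  0.08555151]
0.62 233 [ 0.52708154 -0.16433445  0.0853994 ]
0.58 217 [ 0.55459302 -0.07837533  0.08558128]
0.47 227 [ 0.56781088 -0.03190304  0.08566034]
```

View pics/w6.png

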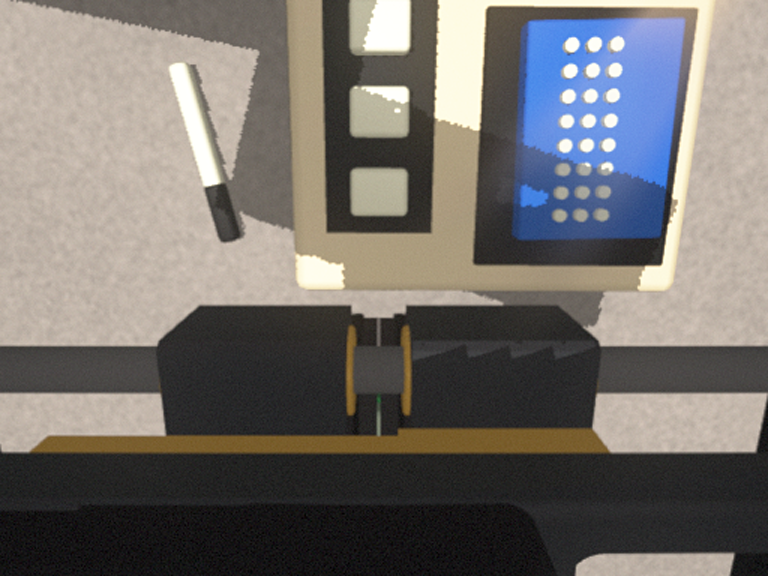

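View pics/top2.png

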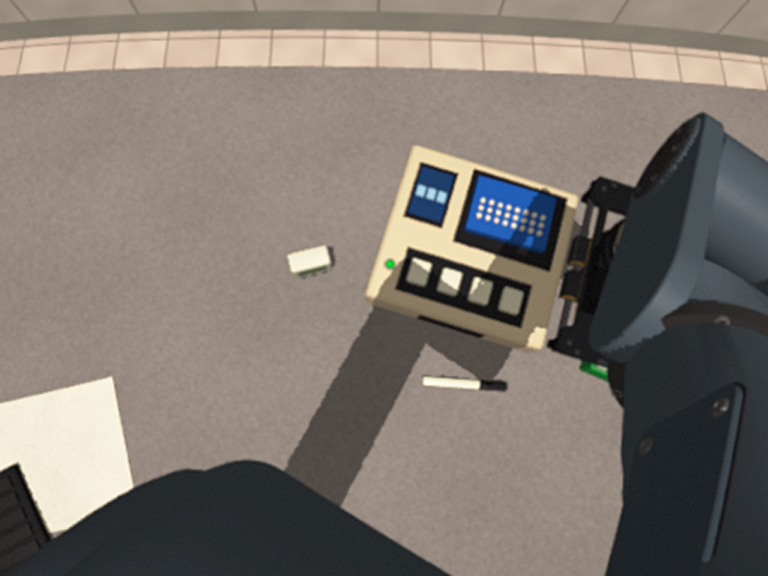

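All four keys read the same height in the top view (85.4–85.7 mm), so key 1 is up. The rack, timer and marker sit where they did at the start, and the arm is clear at 22 cm.

```bash
python3 -c "
from rig import robot
print(robot.get_obs()['ft_force']);print(robot.hand_in())"
```

```text
[0.0309377  0.21305585 1.12984677]
the job is handed in; nothing more can be done
None
```

Key 1, the one beside the green lamp, was the latched key. It is now released, and the job is handed in at about 16.5 s of the 50 s allowed.

- **Taps:** I tapped keys 1 to 4 in order with closed fingertips, lifting off after each.
  - **Key 1:** it met the fingers at about 82.4 mm at 3.3 N, and still read 82.5 mm in the wrist camera after the tap.
  - **Keys 2, 3 and 4:** each met the fingers at about 86.3 mm and went down only about 1 mm, at roughly 2.5–3.5 N.
- **Release:** I went back to key 1 and pressed it to about 8 mm below its up height at 6.9 N, past the 7 mm unlatch point, then lifted off.
- **Last checks:**
  - **Keys:** the top camera put all four keys at 85.4–85.7 mm. The wrist camera put keys 2 to 4 at 86.5 mm; key 1 was not among its detections in that last wrist picture.
  - **Loose things:** the rack, timer and marker looked unmoved. The arm hid most of the tip box in the last top picture, so I could not check it directly. The fingertips stayed above 75 mm throughout and never passed over the box below about 0.2 m.
  - **Arm:** it finished 22 cm up and in contact with nothing. The final force reading was 1.1 N, which is within the sensor's noise.

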